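Load the soil disc and crank the measuring head over it

ROBOT

A 6-joint arm with a two-finger parallel gripper is mounted at the origin on the work surface. World frame = base frame: x ahead of the robot, y to its left, z up, the work surface at z = 0. Lengths are in m, angles in rad, forces in N, time in s.
With the tool pointing down it reaches from about 0.225 to 0.875 m from the base axis. Payload 3.4 kg.
Tool frame: the origin (TCP) lies at the very end of the fingers, on their centre line; the grasp point (between the pads) lies 19 mm behind it; z points along the fingers, y is the line along which they close (so a half turn about z gives the same grasp; the last joint's range is limited). The gripper opens to 85 mm and grips with 20 to 120 N. Pads are 22 mm wide; open, the fingers measure 114 mm over their backs; the gripper's body (76 mm by 85 mm) begins 54 mm behind the grasp point. The pads swing forward as they close: fully open they stand 13 mm farther back than shut.
Start: joints at [1.002, 0.276, 1.505, -0, 1.361, -0.121], TCP at [0.249, 0.518, 0.231] pointing down, gripper open.
Joint ranges: [-2.89, 2.89], [-0.75, 2.08], [0.22, 2.7], [-1.18, 4.32], [0.11, 2.71], [-2.7, 2.7]. Speed limits (rad/s): [2.57, 2.57, 3.14, 3.14, 3.14, 3.14].

INTERFACE

Orientations are given as a unit quaternion [w, x, y, z].
In Python, from cell import ctrl gives the robot as it stands. Calls block until the motion is done:
- ctrl.movep(position, orientation): joint-space move of the TCP to a pose.
- ctrl.servo_line(position, speed=0.15, rot=None, threshold=None): straight line of the TCP; rot=None keeps the orientation; speed is the mean speed in m/s. With threshold (N) it stops when the force on the tool has changed by that much, and returns True; else False.
- ctrl.goto_joints(angles): joint-space move.
- ctrl.let_go() and ctrl.grab(): open the fingers fully, or close them until they stop; the grip force is fixed at half the most.
- ctrl.hold(seconds).
- ctrl.solve_ik(position, orientation): joint angles nearest the present ones, or None.
- ctrl.get_state(): the state.
- ctrl.capture(name): name is "side" or "top"; returns (picture, depth): 384x512x3 uint8, red, green, blue; 384x512 float32, m along the optical axis (not along the pixel's ray), 0 where there is no reading.
- ctrl.camera_info(name): a dict with "camera_matrix" (3x3 intrinsics, pixels), "k1" (the pictures are not rectified: a ray, as slopes to the right and down, at radius r is drawn at 1 + k1 r^2 times it, then the intrinsics apply), "extrinsics" (4x4, takes a point from world to camera coordinates). Camera axes: x right, y up, looking along -z (the intrinsics and any distortion apply to the point x, -y, -z); pixel columns grow to the right and rows downward; lengths in m; the calibration is good to about 2 mm. A picture is of the moment at which its call begins. camera_info takes no time and is no camera call.
A pose or a line that the arm cannot do raises ctrl.PlanningError and nothing moves.
- ctrl.hand_in(): hands the job in; it is judged then, once.
The state is a dict: "t": time; "joint_positions": joint angles; "joint_velocities": joint speeds; "joint_efforts": joint torques, N m; "tool_pos": TCP position; "eef_rot": TCP orientation; "ft_force": force on the tool from outside, world axes, zero at the start; "wrist_torque": the same for the moment, N m; "grip_width": opening from 0.0 (shut) to 1.0 (fully open); "finger_force": force on a finger pad.
Only numpy, scipy, OpenCV 4.12 (cv2) and the standard library are available. Lean on these libraries where they do the work, as an engineer would, in place of code of your own. Each camera call takes 0.05 s, during which the arm holds its last target. There are 200 camera calls.

TASK

Slide the soil sample disc across the grey metal plate, without lifting it off the plate, until it drops flat into the shallow pocket with the yellow floor. Then crank the red handwheel clockwise (seen from above) until you feel its end stop, which brings the white measuring head over the disc, and back it off a quarter turn so that the rack is not left jammed. Leave the bottle, the jar and the green tray where they are, and let go of everything.

Things in the scene. Friction and masses are not known exactly. Their poses are not given: they have to be found in the camera images.
- stage: Sample stage fixed to the bench: blue bed 235 x 450 mm (its x, y), on it a grey metal plate (x -85 to 85, y -200 to 110 mm, face 30 mm above the bench), a rail (x 97 to 127 mm, top 40 mm above the bench) and a grey gearbox under the handwheel (x -25 to 105, y 147 to 233 mm, top 78 mm above the bench). Origin on the bench, z up; place and yaw (within 0.22 rad) vary
- disc: The sample disc, loose on the plate: a white plastic ring 42 mm in diameter and 12 mm thick, filled with brown pressed soil, about 40 g. Origin at the centre of its underside, z up when it lies flat. It starts on the plate 60 to 125 mm on the stage's -y side of the pocket centre
- pocket (a point): The round pocket in the plate: 45 mm across, 4 mm deep, yellow floor. The point is the centre of its floor, 26 mm above the bench. Its axes are those of the stage. A seated disc stands 8 mm above the plate
- head_centre (a point): Point on top of the white measuring head, 74 mm above the bench. The head covers y +-35 and x -36 to 129 mm of the stage; underside 10 mm above the plate: it passes a seated disc, strikes an unseated one. Starts 80 to 117 mm to the stage's +y of the pocket; only the wheel moves it, 50 mm to -y per clockwise turn. A quarter turn short of the stop it is centred on the pocket
- wheel_hub (a point): Centre of the red handwheel's hub, on its vertical axis, 112 mm above the bench. The wheel's ring has a 55 mm radius (to the middle of a 12 mm thick bar) and its middle lies 104 mm above the bench. It turns with a little friction (about 2 N at the crank handle) and stays where it is left
- crank_grip (a point): The orange crank handle standing upright on the wheel's ring, 55 mm from the wheel's axis: a round grip 24 mm in diameter, from 111 to 155 mm above the bench, that revolves freely on its own pin, so that it can be held in a fixed orientation while it is carried round. The point is on its centre line, 18 mm below its top (137 mm above the bench)
- wheel (a joint): Angle of the handwheel in rad, growing as it is turned clockwise seen from above, counted from an arbitrary zero. A hard end stop ends the clockwise motion 1.9 to 2.6 turns after the start; it is found by feel.
- reagent: Bystander: white plastic bottle with a red cap, 54 mm in diameter, 110 mm tall, standing beyond the stage. Origin at the centre of its underside
- amber_jar: Bystander: amber glass jar with a black cap, 60 mm in diameter, 75 mm tall, standing beyond the stage. Origin at the centre of its underside
- cup_tray: Bystander: empty green divided tray, 100 by 140 by 35 mm tall, on the bench off the -y end of the stage. Origin at the centre of its underside
There are look-alikes about, which are no part of the job. Of the things like the disc, leave any that is purple; of the rest the smaller one is meant.

How it is judged:
On the way, in this order (a step that is already met when the one before it is completed fails the run):
1. the disc lies flat in the pocket (horizontal distance between disc and pocket below 0.004 m and z of disc in the frame of pocket below 0.0018 m and angle between disc's own z axis and vertical below 0.1 rad), for 0.2 s.
2. the handwheel is cranked clockwise to its end stop (within about 5 degrees), with the disc still in the pocket (value of joint wheel above 16.21 rad and horizontal distance between disc and pocket below 0.004 m and z of disc in the frame of pocket below 0.0018 m), for 0.1 s.
At the end, for the whole second after the job is handed in: The disc lies flat in the pocket (centre within 4 mm, underside within 1.8 mm of the floor) and the handwheel rests backed off from its end stop by a quarter turn, give or take 23 degrees; everything is released (all of step 1 and value of joint wheel between 14.33 and 15.13 rad and velocity of joint wheel between -0.05 and 0.05 rad/s and linear speed of disc below 0.02 m/s); the robot touches nothing.
It fails at once if the disc is lifted off the plate (underside more than 12 mm above the plate's face) (z of disc in the frame of pocket above 0.016 m).
It fails at once if the disc is pushed off the plate (z of disc in the frame of pocket below -0.006 m).
It fails at once if the bottle, the jar or the tray is moved more than 30 mm or knocked over (distance of any of reagent, amber_jar, cup_tray from where it was at the start of the episode above 0.03 m or angle between any of reagent, amber_jar's own z axis and vertical above 0.5 rad).
It also fails if it takes over 72 s, if anything falls off the work surface, if the arm or the gripper's body presses on something with over 40 N, if the wrist force passes 120 N, or if a joint passes its speed limit or range.

## Working session

There is one attempt and no reset: what is moved stays moved. The work goes in short steps, each a Python script; the robot and the scene stay as the last script left them, time stands still between calls to the robot, and variables do not carry over. Pictures are saved under pics/ and viewed, at most 10 in all, crops included, and the job is handed in when it is done.

```bash
ls; mkdir -p pics; python3 - <<'E'
from cell import ctrl
import cv2,numpy as np
for n in("top","side"):
    im,d=ctrl.capture(n); cv2.imwrite(f"pics/{n}0.png",cv2.resize(im[:,:,::-1],(800,600),interpolation=cv2.INTER_CUBIC)); np.savez(f"{n}0.npz",im=im,d=d)
    print(ctrl.camera_info(n))
print(ctrl.get_state())
E
```

```text
pics
{'camera_matrix': array([[426.07206404,   0.        , 254.94817684],
       [  0.        , 426.07206404, 188.25676689],
       [  0.        ,   0.        ,   1.        ]]), 'k1': 0.03536259931856913, 'extrinsics': array([[ 0.14437099, -0.98951541,  0.00403329, -0.13424869],
       [ 0.96888505,  0.14218679,  0.20259487, -0.58443816],
       [-0.20104422, -0.02534103,  0.97925434, -0.80741829],
       [ 0.        ,  0.        ,  0.        ,  1.        ]])}
{'camera_matrix': array([[481.67551234,   0.        , 257.09983152],
       [  0.        , 481.67551234, 196.94118546],
       [  0.        ,   0.        ,   1.        ]]), 'k1': -0.08504569592913223, 'extrinsics': array([[ 0.99485335, -0.10116913,  0.00562257, -0.5532785 ],
       [ 0.07159849,  0.74116512,  0.66749376, -0.05499252],
       [-0.07169702, -0.66365584,  0.74459416, -1.22338129],
       [ 0.        ,  0.        ,  0.        ,  1.        ]])}
{'t': 0.1, 'joint_positions': array([ 1.00197795e+00,  2.76522574e-01,  1.50601227e+00, -1.51178471e-05,
        1.36073693e+00, -1.20994737e-01]), 'joint_velocities': array([-7.33437036e-05, -7.53820560e-04, -4.16093293e-03, -1.40775706e-03,
        7.02693575e-04, -2.57283336e-04]), 'joint_efforts': array([ 1.31026849e-03, -4.17698622e+01, -2.46404868e+01, -8.01010697e-05,
        5.77641214e-03, -6.54965490e-06]), 'tool_pos': array([0.24871999, 0.5178826 , 0.23052918]), 'eef_rot': array([-2.76905880e-04,  2.22043859e-01,  9.75036317e-01, -7.92613398e-04]), 'ft_force': array([-0.53460411, -0.96181222, -0.14897302]), 'wrist_torque': array([-0.03496088,  0.02065253, -0.02329016]), 'finger_force': 0.0, 'grip_width': 1.001123973177887}
```

View pics/top0.png

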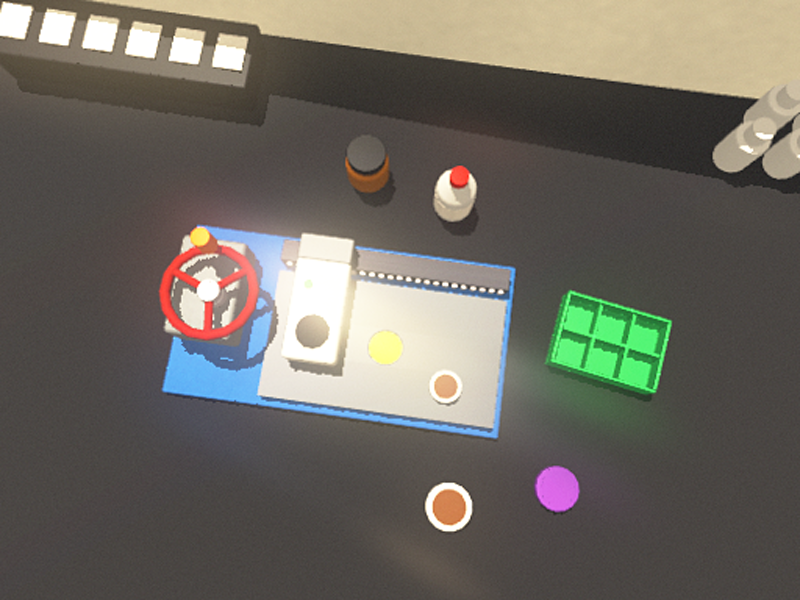

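View pics/side0.png

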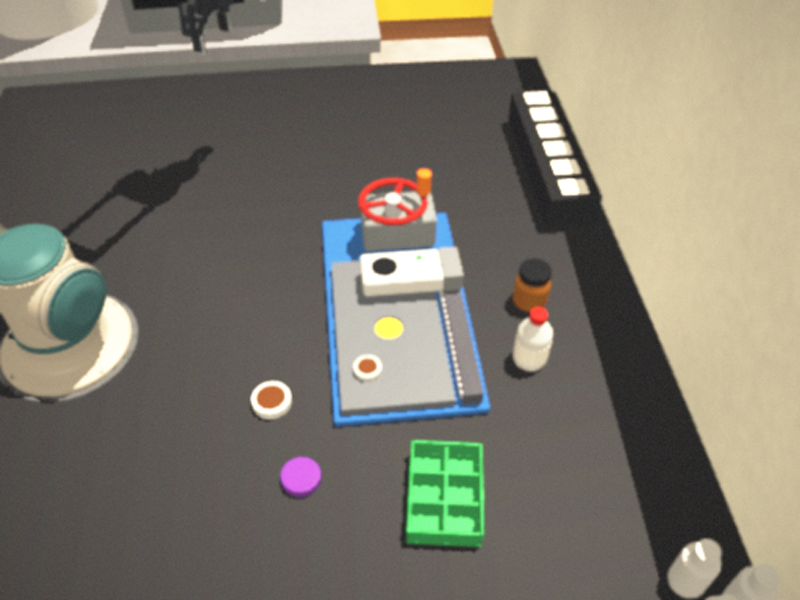

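The top view (800x600 pixels) shows the disc at (445,386), the pocket at (386,347), the hub at (208,290) and the crank at (200,237). The head is near (318,315). The look-alikes lie off the stage: a larger disc at (449,507) and a purple one at (557,489). The side view agrees.

```bash
cat > h.py <<'E'
import cv2,numpy as np
from cell import ctrl
def ray(n,uv,z):
    c=ctrl.camera_info(n);K=c["camera_matrix"];E=c["extrinsics"]
    p=cv2.undistortPoints(np.array([[uv]],float),K,np.array([c["k1"],0,0,0.]))[0,0]
    d=E[:3,:3].T@np.array([p[0],-p[1],-1]);o=-E[:3,:3].T@E[:3,3]
    return (o+d*(z-o[2])/d[2])[:2]
def blobs(im,lo,hi,amin=25):
    hsv=cv2.cvtColor(im,cv2.COLOR_RGB2HSV); m=cv2.inRange(hsv,np.array(lo),np.array(hi))
    k,l,s,c=cv2.connectedComponentsWithStats(m)
    return [(c[i],s[i]) for i in range(1,k) if s[i,4]>=amin]
COL=dict(yellow=((24,120,120),(34,255,255)),brown=((4,100,60),(13,255,215)),orange=((10,180,200),(22,255,255)),
  red=((0,200,90),(3,255,255)))
HT=dict(yellow=.026,brown=.042,orange=.155,red=.104)
def look(n,cols=("yellow","brown"),im=None):
    if im is None: im=ctrl.capture(n)[0]
    for k in cols:
        for c,s in blobs(im,*COL[k]): print(n,k,c.round(1),s[2:],ray(n,c,HT[k]).round(4))
    return im
E
python3 - <<'E'
from h import *
for n in("top","side"):
    im=np.load(n+"0.npz")["im"]
    look(n,COL.keys(),im)
    hsv=cv2.cvtColor(im,cv2.COLOR_RGB2HSV)
    f=.64
    pts=[(445,386),(386,347),(200,237),(160,290)] if n=="top" else [(367,367),(388,328),(424,175),(395,182)]
    for p in pts: print(p,hsv[int(p[1]*f),int(p[0]*f)])
    # white ring of disc
    for c,s in blobs(im,(0,0,190),(180,80,255),40): print("white",c.round(1),s,ray(n,c,.042).round(4))
    m=cv2.inRange(hsv,np.array((100,150,60)),np.array((125,255,255)))
    hull=cv2.convexHull(cv2.findNonZero(m)); r=cv2.boxPoints(cv2.minAreaRect(hull)); print("bed",[ray(n,q,.012).round(3) for q in r])
E
```

```text
top yellow [127.6 151.1] [12 11 95] [0.6456 0.2349]
top brown [235.4 113.5] [ 28  25 324] [0.7581 0.0177]
top brown [133.7 157.5] [14 12 81] [0.6297 0.214 ]
top brown [287.  324.3] [ 21  22 355] [ 0.3432 -0.1484]
top red [294.8 114.3] [12 12 32] [ 0.7498 -0.1065]
(445, 386) [ 13 106 231]
(386, 347) [ 30  98 255]
(200, 237) [ 27 146 255]
(160, 290) [  1 171 210]
white [ 8.9 12.5] [  0   1  21  24 394] [0.9173 0.5519]
white [355.   22.5] [   60     0   452    74 16141] [ 1.0102 -0.2153]
white [36.2 17. ] [ 25   6  24  23 419] [0.9161 0.4907]
white [63.7 21.1] [ 52  10  24  23 419] [0.9161 0.4289]
white [91.3 25.2] [ 80  14  24  23 418] [0.9159 0.3669]
white [119.3  29.1] [108  18  23  23 417] [0.9161 0.304 ]
white [146.5  33. ] [136  22  22  23 407] [0.9161 0.2424]
white [484.1  85.7] [471  75  26  24 341] [ 0.898  -0.5062]
white [508.5  91.3] [505  82   7  20  79] [ 0.892  -0.5579]
white [286.3 121.7] [278 109  22  23 231] [ 0.7557 -0.0933]
white [301.8 118.8] [300 112   5  15  54] [ 0.767  -0.1254]
white [283.3 133.9] [279 128  10  12  46] [ 0.7275 -0.0906]
white [295.1 135.6] [290 1
[... 1872 characters left out ...]
hite [274.6 134.8] [270 124  10  18  89] [0.6283 0.2162]
white [241.4 134.2] [237 132   9   6  40] [0.5337 0.2281]
white [ 33.  179.9] [ 10 156  47  45 551] [-0.0332  0.1009]
white [252.3 211.1] [ 212  158   84  103 5840] [ 0.5375 -0.0628]
white [ 25.3 166. ] [ 19 161  13  11  87] [-0.0663  0.1572]
white [ 69.8 218.6] [ 46 190  39  60 934] [ 0.0882 -0.0439]
white [340.8 220.1] [330 204  24  33 591] [ 0.7498 -0.1124]
white [173.5 255.7] [160 243  27  25 291] [ 0.3453 -0.1784]
white [450.5 352.3] [444 346  16  14 130] [ 0.8982 -0.471 ]
white [444.8 361. ] [436 350  23  21 131] [ 0.8802 -0.4873]
bed [array([0.42 , 0.237]), array([0.713, 0.247]), array([ 0.664, -0.211]), array([ 0.434, -0.212])]
```

```bash
sed -i 's/^COL=.*/COL=dict(yellow=((26,60,150),(34,255,255)),brown=((4,75,60),(18,255,250)),orange=((8,100,190),(29,255,255)),/; s/red=((0,200,90),(3,255,255))/red=((0,130,90),(4,255,255))/' h.py
python3 - <<'E'
from h import *
for n in("top","side"):
    im=np.load(n+"0.npz")["im"]
    look(n,("yellow","brown","orange"),im)
    hsv=cv2.cvtColor(im,cv2.COLOR_RGB2HSV)
    m=cv2.inRange(hsv,np.array(COL["red"][0]),np.array(COL["red"][1]))
    k,l,s,c=cv2.connectedComponentsWithStats(m); i=1+np.argmax(s[1:,4]); 
    q=cv2.findContours((l==i).astype(np.uint8),cv2.RETR_EXTERNAL,cv2.CHAIN_APPROX_NONE)[0][0][:,0]
    W=np.array([ray(n,p,.104) for p in q]); cc,r=cv2.minEnclosingCircle(W.astype(np.float32)); print("wheel",cc,r,s[i])
    e=cv2.fitEllipse(cv2.convexHull(q)); print(e,ray(n,e[0],.104))
crops=[]
for n,(x,y) in (("top",(250,225)),("side",(240,215)),("top",(130,180)),("side",(258,125))):
    im=np.load(n+"0.npz")["im"][y-45:y+45,x-60:x+60,::-1]; crops.append(cv2.resize(im,(400,300),interpolation=cv2.INTER_NEAREST))
cv2.imwrite("pics/crop.png",np.vstack([np.hstack(crops[:2]),np.hstack(crops[2:])]))
E
```

```text
top yellow [128.1 150.7] [12 10 77] [0.6467 0.2341]
top yellow [246.4 222. ] [ 22  21 361] [ 0.5311 -0.04  ]
top brown [235.5 113.5] [ 29  26 356] [0.758  0.0174]
top brown [133.1 157.4] [18 13 96] [0.6298 0.2152]
top brown [284.8 247. ] [ 15  15 174] [ 0.4902 -0.1249]
top brown [287.1 324.1] [ 21  23 395] [ 0.3435 -0.1485]
top orange [127.9 152.4] [ 15  17 145] [0.6109 0.1892]
top orange [284.7 246.8] [ 15  15 168] [ 0.4818 -0.1176]
top orange [286.9 324.1] [ 21  23 387] [ 0.3539 -0.1381]
wheel (0.5593302249908447, 0.18327300250530243) 0.060357753187417984 [ 102  157   62   60 1117]
((132.7718048095703, 186.290283203125), (59.796424865722656, 62.78570556640625), 63.760093688964844) [0.55838167 0.18388364]
side yellow [268.4   5. ] [ 60  12 534] [0.7088 1.0447]
side yellow [248.4 209.7] [ 18  14 198] [ 0.5296 -0.0438]
side brown [282.8  19.1] [  82   28 1024] [0.7462 0.8907]
side brown [270.9 118.4] [ 12  26 166] [0.6267 0.2913]
side brown [339.  188.3] [ 26  25 415] [ 0.7679 -0.0078]
side brown [234.6 233.7] [12 10 92] [ 0.4892 -0.1287]
side brown [172.7 253.6] [ 18  15 207] [ 0.3435 -0.1725]
side orange [276.2   5.7] [ 76  14 924] [0.7019 0.7761]
side orange [270.9 115.8] [ 10  18 141] [0.6083 0.1628]
side orange [249.5 205.4] [18  9 26] [ 0.5242 -0.1409]
side orange [234.8 233.8] [11  9 79] [ 0.4867 -0.2157]
side orange [172.8 253.6] [ 17  14 189] [ 0.3591 -0.254 ]
wheel (0.5593734979629517, 0.18005487322807312) 0.06428875774145126 [229 113  44  31 529]
((250.85821533203125, 128.32264709472656), (30.547391891479492, 43.70432662963867), 90.90214538574219) [0.5566227 0.1778146]
```

View pics/crop.png

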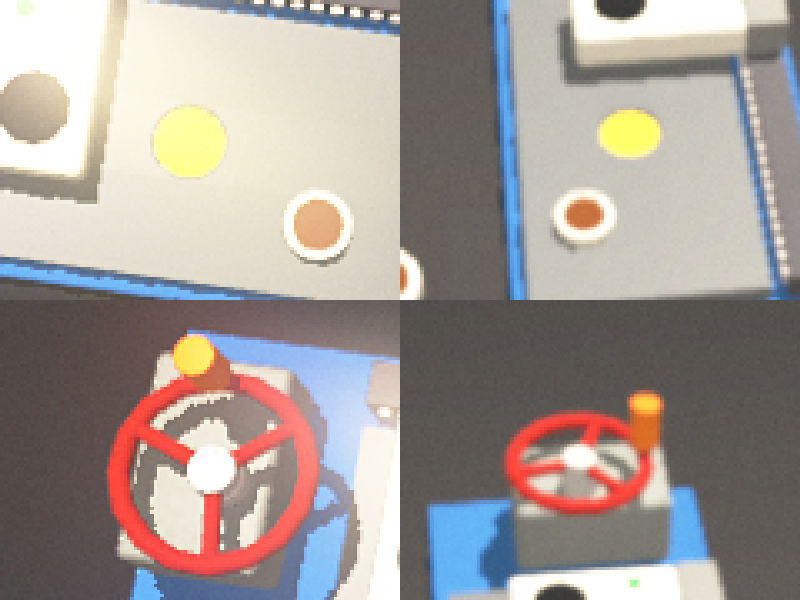

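```bash
cat >> h.py <<'E'
def q(yaw): # tool down, closing line along world direction yaw
    a=(np.pi/2+yaw)/2; return np.array([0,np.cos(a),np.sin(a),0])
def st(): 
    s=ctrl.get_state(); print("t",round(s["t"],2),"p",s["tool_pos"].round(4),"f",s["ft_force"].round(1),"w",round(s["grip_width"],3),"ff",round(s["finger_force"],1)); return s
E
python3 - <<'E'
from h import *
a,b=ray("top",(258*.64,397*.64),.03),ray("top",(493*.64,430*.64),.03); d=a-b; print("stage yaw",np.arctan2(-d[0],d[1]))
print("crank",ray("top",(128.5,151.8),.155),ray("side",(271.5,110.6),.155))
yaw=np.arctan2(-d[0],d[1])
disc=np.array([.4897,-.1268])
for p in ([*disc,.15],[*disc,.03],[.5304,-.042,.03]): print(ctrl.solve_ik(p,q(yaw)))
for ang in np.linspace(0,6.28,5): print(ctrl.solve_ik([.5585+.055*np.cos(ang),.181+.055*np.sin(ang),.12],q(yaw)))
ctrl.movep([*disc,.12],q(yaw)); ctrl.servo_line([*disc,.031],.12,threshold=6); st()
ctrl.grab(); st()
E
```

```text
stage yaw 0.007573642825415764
crank [0.61209825 0.1884601 ] [0.61243142 0.18451377]
[-3.90998205e-01  2.34480784e-01  1.77845128e+00 -4.44089210e-16
  1.12866059e+00 -3.98571848e-01]
[-3.90998205e-01  3.74782751e-01  1.93506905e+00 -4.44089210e-16
  8.31740856e-01 -3.98571848e-01]
[-2.09829704e-01  4.05352980e-01  1.87787160e+00 -4.44089210e-16
  8.58368074e-01 -2.17403347e-01]
[ 1.78177575e-01  4.46514302e-01  1.52605790e+00 -4.44089210e-16
  1.16902045e+00  1.70603932e-01]
[ 2.85068700e-01  4.01033268e-01  1.60422323e+00 -4.44089210e-16
  1.13633616e+00  2.77495057e-01]
[ 2.15184453e-01  3.04208072e-01  1.76129884e+00 -4.44089210e-16
  1.07608574e+00  2.07610810e-01]
[ 1.00399237e-01  3.54929875e-01  1.68067659e+00 -4.44089210e-16
  1.10598619e+00  9.28255942e-02]
[ 1.77906481e-01  4.46445888e-01  1.52617742e+00 -4.44089210e-16
  1.16896934e+00  1.70332838e-01]
t 3.47 p [ 0.4903 -0.1269  0.0314] f [ 0.5 -0.1  0.7] w 1.0 ff 0.0
t 3.97 p [ 0.4902 -0.127   0.0321] f [-0.8  0.6  6.5] w 0.458 ff 59.5
```

```bash
python3 - <<'E'
from h import *
y=.0076
ctrl.servo_line([.5302,-.0420,.032],.08); st()
ctrl.hold(.2);st(); ctrl.let_go(); st()
ctrl.servo_line([.5302,-.042,.13],.2)
ctrl.movep([.40,.05,.25],q(y)); st()
im=look("top",("yellow","brown")); s=look("side")
c=np.hstack([cv2.resize(a[v-45:v+45,u-60:u+60,::-1],(400,300),interpolation=cv2.INTER_NEAREST) for a,u,v in((im,250,225),(s,240,215))]);cv2.imwrite("pics/c2.png",c)
E
```

```text
t 5.29 p [ 0.5297 -0.042   0.0315] f [0.4 0.5 0.3] w 0.454 ff 60.3
t 5.49 p [ 0.53   -0.0422  0.0319] f [ 0.2  0.5 -0.8] w 0.456 ff 60.3
t 6.02 p [ 0.5302 -0.042   0.032 ] f [-0.3  0.2  0.2] w 0.999 ff 0.0
t 7.47 p [0.4004 0.0497 0.249 ] f [ 0.4 -0.7 -0.1] w 0.997 ff 0.0
top brown [65.6  7.1] [ 90  19 338] [0.9504 0.4324]
top brown [108.5  18. ] [11 12 38] [0.9391 0.333 ]
top brown [13.1 40. ] [13  9 27] [0.8536 0.5266]
top brown [49.6 42.5] [14  5 26] [0.8605 0.4475]
top brown [56.4 48.1] [17 11 47] [0.8496 0.4299]
top brown [81.8 54.8] [18 11 48] [0.8427 0.3722]
top brown [235.4 113.5] [ 28  26 350] [0.758  0.0176]
top brown [133.1 157.4] [ 18  13 103] [0.6297 0.2153]
top brown [ 79.2 292.2] [ 158  156 3090] [0.3453 0.2633]
top brown [246.2 222. ] [ 15  15 173] [ 0.5291 -0.0403]
top brown [287.  324.1] [ 23  24 412] [ 0.3436 -0.1484]
side yellow [268.1   5. ] [ 60  12 535] [0.7076 1.0448]
side brown [282.9  19.1] [  82   28 1028] [0.7466 0.8906]
side brown [270.9 118.4] [ 12  26 166] [0.6267 0.2913]
side brown [339.  188.4] [ 27  25 418] [ 0.7679 -0.008 ]
side brown [248.  206.7] [11  9 76] [ 0.5283 -0.0475]
side brown [172.7 253.6] [ 18  14 207] [ 0.3436 -0.1724]
```

View pics/c2.png

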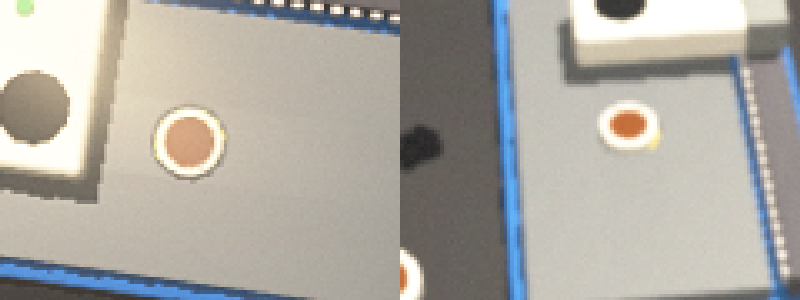

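```bash
cat >> h.py <<'E'
import json
def crank(c,start,dth,step=np.radians(15),stop=14,speed=.12,z=.12,gain=5e-5):
    """carry the crank from angle start by dth (negative = clockwise), adapting centre c to the radial force; ends on tangential force."""
    th=start; n=int(np.ceil(abs(dth)/step)); sg=np.sign(dth); log=[]; hit=False
    for i in range(n):
        th=start+dth*(i+1)/n; r=np.array([np.cos(th),np.sin(th)])
        ctrl.servo_line([*(c+.055*r),z],speed)
        s=ctrl.get_state(); f=s["ft_force"][:2]; fr=f@r; ft=f@(sg*np.array([-r[1],r[0]]))
        c=c+gain*fr*r; log.append((round(np.degrees(th)),round(fr,1),round(ft,1),round(s["ft_force"][2],1)))
        if -ft>stop: hit=True;break
    print(log); print("hit",hit,"th",th,"c",c.round(4)); st()
    json.dump(dict(c=list(c),th=th,z=z),open("crank.json","w")); return hit
E
python3 - <<'E'
from h import *
for n,z in(("top",.038),("side",.038)):
    im,d=ctrl.capture(n); b=[c for c,s in blobs(im,*COL["brown"]) if abs(c[0]-247)<4 and 200<c[1]<230][0]
    print(n,ray(n,b,z).round(4))
    if n=="top":
        K=ctrl.camera_info(n);E=K["extrinsics"];
        def wz(u,v):
            u=int(u);v=int(v);dd=np.median(d[v-3:v+4,u-3:u+4]);p=cv2.undistortPoints(np.array([[[u,v]]],float),K["camera_matrix"],np.array([K["k1"],0,0,0.]))[0,0]
            return (E[:3,:3].T@(np.array([p[0],-p[1],-1])*dd-E[:3,3]))[2]
        print("z disc",wz(*b),"plate",wz(b[0]+22,b[1]+3),wz(b[0],b[1]+24))
g=np.array([.6125,.1862]); y=.0076
ctrl.movep([*g,.2],q(y)); print(ctrl.servo_line([*g,.12],.15,threshold=8)); st()
ctrl.grab(); s=st()
c=np.array([.5580,.181]); v=s["tool_pos"][:2]-c; print(np.hypot(*v))
crank(c,np.arctan2(v[1],v[0]),-np.pi/2)
E
```

```text
top [ 0.5296 -0.0401]
z disc 0.03799548803748941 plate 0.029862190200546358 0.029769062170714698
side [ 0.5286 -0.044 ]
False
t 9.37 p [0.613  0.1859 0.1213] f [-0.1  0.4  0.5] w 0.999 ff 0.0
t 9.96 p [0.6139 0.1864 0.1208] f [ 3.5 -0.3  3.4] w 0.263 ff 58.8
0.05617772113133718
[(-10, np.float64(5.1), np.float64(1.6), np.float64(4.2)), (-25, np.float64(5.8), np.float64(2.2), np.float64(2.4)), (-40, np.float64(7.2), np.float64(1.1), np.float64(3.5)), (-55, np.float64(7.0), np.float64(1.6), np.float64(4.0)), (-70, np.float64(6.9), np.float64(1.9), np.float64(5.2)), (-85, np.float64(7.2), np.float64(1.5), np.float64(8.2))]
hit False th -1.4748843686566033 c [0.5592 0.1796]
t 11.56 p [0.5627 0.1229 0.1208] f [-0.8 -7.3  8.2] w 0.26 ff 60.0
```

```bash
sed -i 's/        ctrl.servo_line(\[\*(c+.055\*r),z\],speed)/        tr=ctrl.servo_line([*(c+.055*r),z],speed,threshold=20)/; s/if -ft>stop: hit/if tr or -ft>stop: hit/' h.py
python3 - <<'E'
from h import *
j=json.load(open("crank.json")); crank(np.array(j["c"]),j["th"],-2.5*2*np.pi,step=np.radians(15),z=.1212)
E
```

```text
[(-99, np.float64(5.1), np.float64(2.4), np.float64(3.0)), (-114, np.float64(4.9), np.float64(1.7), np.float64(3.1)), (-129, np.float64(3.6), np.float64(2.1), np.float64(2.4)), (-144, np.float64(3.4), np.float64(1.5), np.float64(0.2)), (-158, np.float64(1.2), np.float64(1.1), np.float64(-3.0)), (-173, np.float64(-1.7), np.float64(3.1), np.float64(-5.0)), (-188, np.float64(-2.2), np.float64(0.9), np.float64(-8.4)), (-203, np.float64(-4.8), np.float64(1.4), np.float64(-9.7)), (-217, np.float64(-5.3), np.float64(2.6), np.float64(-10.1)), (-232, np.float64(-4.6), np.float64(2.7), np.float64(-9.7)), (-247, np.float64(-3.9), np.float64(1.1), np.float64(-8.0)), (-262, np.float64(-4.0), np.float64(2.0), np.float64(-7.5)), (-276, np.float64(-4.3), np.float64(0.7), np.float64(-7.7)), (-291, np.float64(-2.3), np.float64(2.4), np.float64(-8.5)), (-306, np.float64(0.3), np.float64(2.0), np.float64(-9.2)), (-321, np.float64(-0.3), np.float64(1.0), np.float64(-10.5)), (-335, np.float64(1.5), np.float64(1.9), np.float64(-10.4)), (-350, np.float64(1.6), np.float64(1.6), np.float64(-12.2)), (-365, np.
[... 1115 characters left out ...]
float64(2.2), np.float64(-20.0)), (-645, np.float64(3.0), np.float64(2.3), np.float64(-20.7)), (-660, np.float64(2.1), np.float64(2.0), np.float64(-21.3)), (-675, np.float64(2.2), np.float64(1.1), np.float64(-20.2)), (-689, np.float64(2.6), np.float64(1.9), np.float64(-21.4)), (-704, np.float64(2.8), np.float64(2.2), np.float64(-20.9)), (-719, np.float64(3.4), np.float64(2.6), np.float64(-21.1)), (-734, np.float64(4.6), np.float64(2.1), np.float64(-21.5)), (-748, np.float64(4.9), np.float64(1.4), np.float64(-22.2)), (-763, np.float64(0.5), np.float64(-4.1), np.float64(-1.0))]
hit True th -13.320233718257464 c [0.5602 0.1783]
t 23.77 p [0.6053 0.147  0.121 ] f [ 3.2  2.6 -1. ] w 0.264 ff 65.7
```

```bash
python3 - <<'E'
from h import *
c=np.array(json.load(open("crank.json"))["c"])
s=st(); v=s["tool_pos"][:2]-c; th=np.arctan2(v[1],v[0]); print(np.degrees(th))
for k in (3,6,9):
    a=th-np.radians(k); r=.055*np.array([np.cos(a),np.sin(a)])
    h=ctrl.servo_line([*(c+r),.121],.03,threshold=30); s=st(); f=s["ft_force"][:2]; u=s["tool_pos"][:2]-c
    print(k,h,"ang",np.degrees(np.arctan2(u[1],u[0])),"ft",f@np.array([np.sin(a),-np.cos(a)]))
    if abs(f@np.array([np.sin(a),-np.cos(a)]))>22: break
E
```

```text
t 23.77 p [0.6053 0.147  0.121 ] f [ 3.2  2.6 -1. ] w 0.264 ff 65.7
-34.78915363063294
t 24.0 p [0.6053 0.147  0.121 ] f [1.7 0.8 3.3] w 0.262 ff 66.3
3 True ang -34.714905694300114 ft -1.6719241512528198
t 24.23 p [0.6053 0.147  0.121 ] f [2.5 1.  1.5] w 0.264 ff 66.2
6 True ang -34.70509534187072 ft -2.3293705421424873
t 24.51 p [0.6053 0.1472 0.1209] f [ 3.   2.4 -0. ] w 0.266 ff 66.2
9 True ang -34.57771465503167 ft -3.8041866242143327
```

```bash
python3 - <<'E'
from h import *
p=[ray("top",(x*.64,y*.64),.074) for x,y in((285,357),(339,363))]; print("head start y",(p[0]+p[1])/2,"pocket",(.531,-.040))
im,_=ctrl.capture("top"); cv2.imwrite("pics/t3.png",cv2.resize(im[100:340,60:380,::-1],(800,600)))
E
```

```text
head start y [0.49568481 0.04641926] pocket (0.531, -0.04)
```

View pics/t3.png

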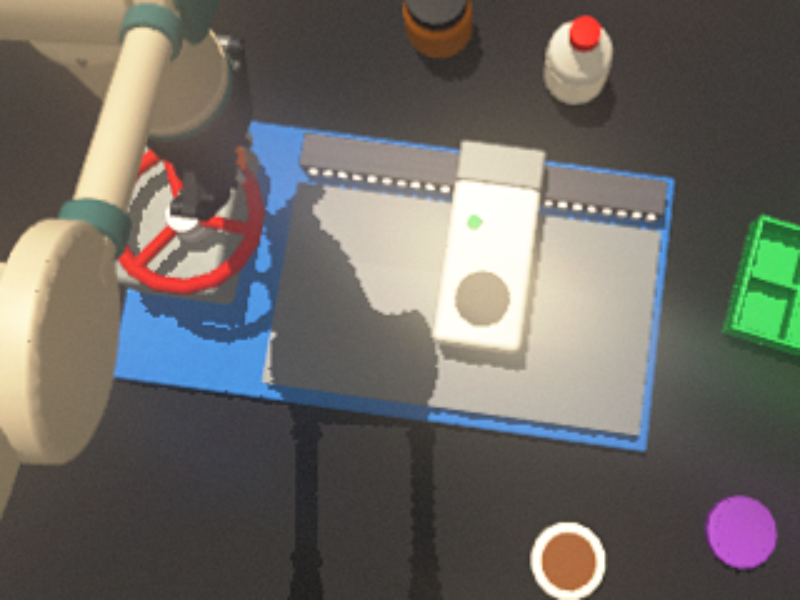

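The head is now over the pocket. Its dark spot is at crop pixel (482,298), about 11 mm past the pocket centre, which agrees with being at the end stop. Next I back off a quarter turn and release.

```bash
python3 - <<'E'
from h import *
c=np.array(json.load(open("crank.json"))["c"]); th=np.radians(-34.7)
crank(c,th,np.pi/2,z=.121); s=st(); u=s["tool_pos"][:2]-c; print("ang",np.degrees(np.arctan2(u[1],u[0])))
ctrl.let_go(); p=ctrl.get_state()["tool_pos"]; ctrl.servo_line([p[0],p[1],.24],.15); ctrl.movep([.36,.33,.3],q(.0076)); st()
im=look("top",("orange",)); cv2.imwrite("pics/t4.png",cv2.resize(im[100:340,60:380,::-1],(800,600)))
s,_=ctrl.capture("side"); cv2.imwrite("pics/s4.png",cv2.resize(s[90:270,130:370,::-1],(800,600)))
E
```

```text
[(-20, np.float64(0.3), np.float64(2.6), np.float64(-2.9)), (-5, np.float64(0.8), np.float64(2.5), np.float64(-2.9)), (10, np.float64(-1.0), np.float64(1.2), np.float64(-2.0)), (25, np.float64(-2.4), np.float64(2.2), np.float64(-1.3)), (40, np.float64(-2.2), np.float64(1.8), np.float64(-0.1)), (55, np.float64(-2.5), np.float64(1.9), np.float64(-1.9))]
hit False th 0.9651670763528641 c [0.5599 0.1781]
t 26.18 p [0.5906 0.2231 0.1209] f [-3.  -1.  -1.9] w 0.263 ff 65.9
t 26.18 p [0.5906 0.2231 0.1209] f [-3.  -1.  -1.9] w 0.263 ff 65.9
ang 55.857137821325495
t 28.77 p [0.3609 0.3298 0.2995] f [0.2 0.9 0.3] w 1.002 ff 0.0
top orange [106.3 161.9] [ 18  17 178] [0.5875 0.2242]
top orange [286.9 324.1] [ 21  23 388] [ 0.3539 -0.1381]
```

View pics/t4.png

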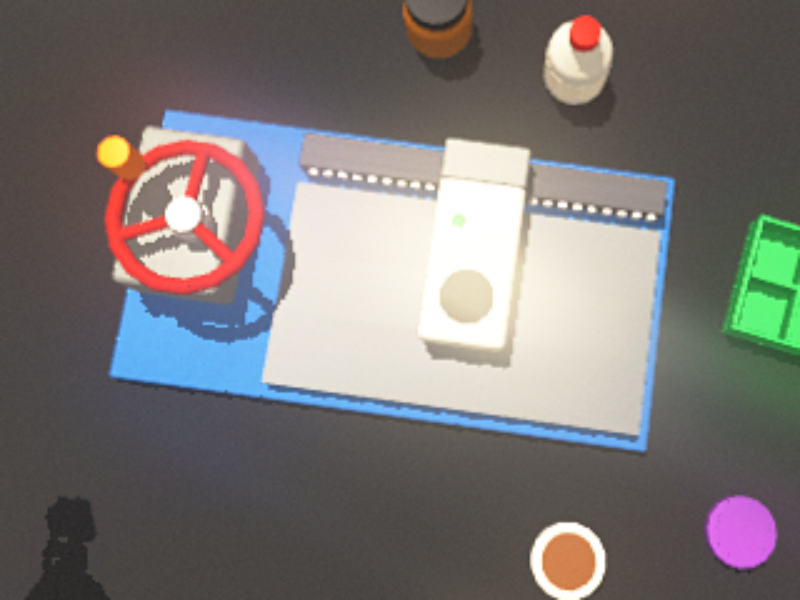

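View pics/s4.png

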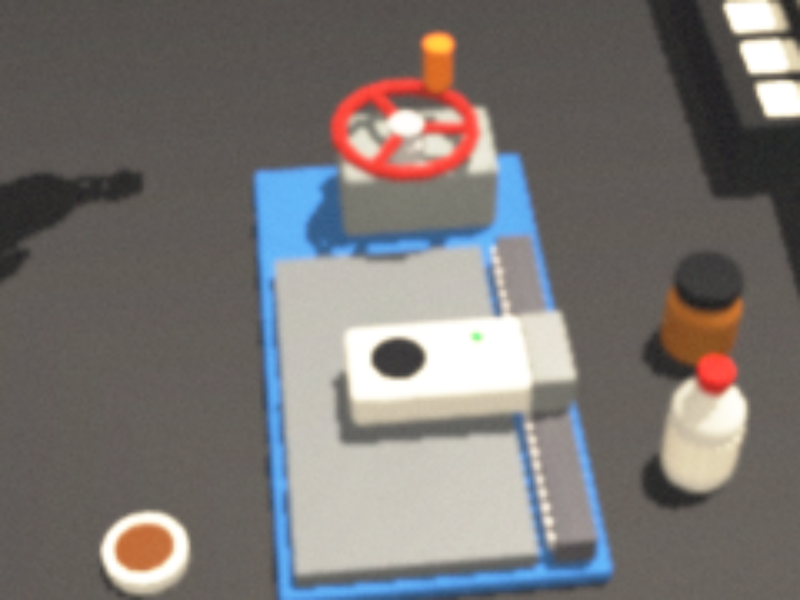

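Both views show the head back over the pocket (top crop (466,297)), the crank free at (118,155), and the bottle, jar and tray where they were.

```bash
python3 -c "
from cell import ctrl
print(ctrl.hand_in())"
```

```text
the job is handed in; nothing more can be done
None
```

The job is handed in, with no verdict returned: the disc measured flat in the pocket before cranking, the wheel went to its end stop (felt after about 2.1 turns) and back a quarter turn, the head is over the pocket, and everything is released.

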